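Tap a bearing cup square into a tilted end bell

ROBOT

A 6-joint arm with a two-finger parallel gripper is mounted at the origin on a cart in front of the work surface, level with it; the furniture and walls round the work are solid. World frame = base frame: x ahead of the robot, y to its left, z up, the work surface at z = 0. Lengths are in m, angles in rad, forces in N, time in s.
With the tool pointing down it reaches from about 0.35 to 0.85 m from the base axis. Payload 8.1 kg.
Tool frame: the origin (TCP) lies at the centre of the arm's flange, where the gripper is bolted on; the fingertips stand 186 mm ahead of it and the grasp point (between the pads) lies 167 mm ahead of it (robot.grasp_offset is the distance from the TCP to the grasp point, in m); z points along the fingers, y is the line along which they close (so a half turn about z gives the same grasp; the last joint's range is limited). The gripper opens to 93 mm and grips with 3 to 60 N. Pads are 15 mm wide; open, the fingers measure 128 mm over their backs; the gripper's body (75 mm by 188 mm) begins 65 mm behind the grasp point.
Start: joints at [-1.368, 0.13, 1.488, -0, 1.523, -0.085], TCP at [0.17, -0.575, 0.405] pointing down, gripper open.
Joint ranges: [-2.96, 2.96], [-0.89, 2.26], [0.02, 2.5], [-1.34, 4.48], [0, 2.73], [-2.66, 2.66]. Speed limits (rad/s): [2.39, 2.39, 2.79, 3.14, 3.14, 3.14].

INTERFACE

Orientations are given as a rotation vector (axis times angle).
In Python, from plant import robot gives the robot as it stands.
- The arm moves only by the tool drive_tool, never from a script. Its argument "moves" is one flat list of numbers, 7 for each row, row after row: the finger opening in mm, from 0 to 93, then the shift along the tool's x, y, z in mm, then the turn, a rotation vector about the tool's x, y, z in degrees. A call has 1 to 8 rows; each row shifts and turns the commanded pose from where the row before left it, along the tool's axes as they then stand; what a row does not reach is not made up. A row lasts 1/10 s, in which the tool goes at most 50 mm and 8.59 degrees, less where a joint would pass 70% of its speed; a pose out of reach is approached as far as the arm can. A call is refused whole if a number of a shift passes 50 or a number of a turn 8.59, either way. A call with a gripper value outside its range is refused whole. The fingers move at their own pace and stop on an object; "grip_force" is the grip in N (left out, the last holds). Time passes only in rows, so rows that do not move let the fingers close. It gives the time, the measured TCP pose, the force, the opening and the grip force at its end, in the units of the state.
- robot.read_state(): the state, without advancing time (a new reading comes with each control period).
- robot.read_camera(name): name is "scene" or "side" or "wrist"; returns a dict with "color" (400x640x3 uint8, red, green, blue), "depth" (400x640 float32, m along the optical axis (not along the pixel's ray), 0 where there is no reading), "mtx" (3x3 intrinsics, pixels), "dist_coeffs" ([k1, k2, p1, p2, k3] as OpenCV has them; the pictures are not rectified), "R" (3x3) and "t" (3): a world point X has camera coordinates R X + t. Camera axes: x right, y down, z forward; pixel columns grow to the right and rows downward; lengths in m; the calibration is good to about 2 mm. A picture is of the moment at which its call begins.
- robot.close_job(): hands the job in; it is judged then, once.
The state is a dict: "t": time; "q": joint angles; "dq": joint speeds; "joint_torque": joint torques, N m; "tool_pos": TCP position; "orientation": TCP orientation; "force": force on the tool from outside, world axes, zero at the start; "wrist_torque": the same for the moment, N m; "opening": finger opening in m; "gripper_force": force on a finger pad.
Only numpy, scipy, OpenCV 4.12 (cv2) and the standard library are available. Lean on these libraries where they do the work, as an engineer would, in place of code of your own. Each camera call takes 0.05 s, during which the arm holds its last target. There are 200 camera calls.

TASK

Two steel bearing rings lie on the bench: set the smaller one, the bearing cup, tapered end first, squarely into the mouth of the bore of the motor end bell that is clamped in the tilting vise, and let go while it still stands proud. Then tap it down along the leaning bore, a little at a time on opposite sides of its rim so that it never cocks in the bore, until it is fully home, its rim flush with the face of the end bell all round. Leave the larger ring, the hammer, the parts box and the eye loupe where they lie.

Things in the scene. Friction and masses are not known exactly. Their poses are not given: they have to be found in the camera images.
- cup_center (a point): Centre (half-way up) of the bearing cup: the smaller of two loose steel rings, open right through, outside 42 mm, inside 29 mm, 18 mm high, about 90 g, standing flat on the bench. Its z axis is the ring's axis and points to the flat rim (up at the start); the lower end has a lead-in taper 3.5 mm long. Grip it across the outside, only on its upper 6 to 9 mm: the fingers cannot follow it below the face of the end bell.
- bore_mouth (a point): Centre of the bore's mouth, in the plane of the end bell's face: an aluminium barrel, 67 mm across its face, clamped in a tilting vise whose jaws lie 18 mm or more below the face. z: along the bore, out of the mouth, leaning from vertical by vise_head towards this frame's minus x; y: level, along the vise's pivot. The bore is 44 mm wide and 18 mm deep to a shoulder.
- cup_home (a point): Point on the bore's axis 9 mm below the face, axes as bore_mouth: the cup's centre comes here when it sits on the shoulder, its rim flush with the face. Once entered by 6 mm or more the cup must never lean more than 8 degrees (0.14 rad) to the bore's axis.
- ribs (a point): Centre of a sprung tolerance ring in the bore wall: six steel ribs, 3 to 10 mm below the face, that grip the cup by friction, so that it stays where it is left once it has entered 7 mm or more. Pressing one side of the rim takes about 8 N and sinks that side, the cup pivoting about its far side; pressing it evenly takes 15 to 22 N.
- vise_head (a joint): Lean of the vise head and of the bore, rad from vertical (0.42 to 0.66). Locked: it does not yield to taps.
- hammer_mid (a point): Middle of a small watch hammer lying flat, 174 mm long along its y axis, 38 mm across the head, 10 mm high. Bystander.
- parts_box_mid (a point): Middle of a small open blue parts box, 44 x 64 mm (x, y) and 15 mm high. Bystander.
- loupe_mid (a point): Middle of a black eye loupe, 34 mm in diameter and 30 mm high. Bystander.
- large_race_mid (a point): Middle of the larger steel ring, for another machine: outside 52 mm, inside 38 mm, 14 mm high, lying flat; too big for this bore. Bystander.

How it is judged:
By the outcome, as a careful person would: the job done as asked, in the order asked, and still so for the second after the job is handed in, with the robot touching nothing.
It also fails if it takes over 58 s, if anything falls off the work surface, if the arm or the gripper's body presses on something with over 40 N, if the wrist force passes 120 N, or if a joint passes its speed limit or range.

## Working session

There is one attempt and no reset: what is moved stays moved. The work goes in short steps, Python scripts to look and compute and a tool call to move; the robot and the scene stay as the last step left them, time stands still between calls to the robot, and variables do not carry over. Pictures are saved under pics/ and viewed, at most 10 in all, crops included, and the job is handed in when it is done.

Besides the shell and the picture viewer there is one more tool, called after ">>>" by a JSON object that holds its "method" and its "body". drive_tool: Moves the arm, as the interface text tells. Its arguments: {"type":"object","properties":{"moves":{"type":"array","items":{"type":"number"}},"grip_force":{"type":"number"}},"required":["moves"]}

```bash
mkdir -p pics; ls
cat > h.py <<'E'
import numpy as np, cv2, pickle
from scipy.spatial.transform import Rotation as R
from plant import robot
def snap(names):
    d={}
    for n in names:
        d[n]=robot.read_camera(n)
    pickle.dump(d,open('last_%s.pkl'%'_'.join(names),'wb')); return d
def cloud(c):
    h,w=c['depth'].shape
    u,v=np.meshgrid(np.arange(w),np.arange(h))
    p=cv2.undistortPoints(np.stack([u,v],-1).reshape(-1,1,2).astype(np.float64),c['mtx'],c['dist_coeffs']).reshape(h,w,2)
    P=np.dstack([p,np.ones((h,w))])*c['depth'][...,None]
    return (P-np.asarray(c['t']))@np.asarray(c['R'])
E
python3 - <<'E'
from h import *
d=snap(['scene','side'])
for n in d:
    c=d[n]; cv2.imwrite(f'pics/{n}0.png',c['color'][...,::-1])
    print(n,c['mtx'].round(1).tolist(),(-np.array(c['R']).T@c['t']).round(3),(c['depth']>0).mean())
print(robot.read_state(), robot.grasp_offset)
E
```

```text
pics
scene [[468.3, 0.0, 319.5], [0.0, 468.3, 193.1], [0.0, 0.0, 1.0]] [-0.09   0.552  1.059] 0.9960078125
side [[431.1, 0.0, 316.8], [0.0, 431.1, 197.4], [0.0, 0.0, 1.0]] [ 0.299 -1.131  0.53 ] 0.97752734375
{'t': 0.1, 'q': array([-1.36843936e+00,  1.31094589e-01,  1.48916009e+00, -3.76830062e-06,
        1.52299316e+00, -8.53984899e-02]), 'dq': array([-0.00153875, -0.00073509, -0.00211222,  0.00135275, -0.00096533,
        0.00109529]), 'joint_torque': array([ 4.88655351e-04, -5.61342180e+01, -4.93097019e+01,  7.69001897e-02,
        2.90689029e-02, -7.27007318e-05]), 'tool_pos': array([ 0.17026145, -0.57512587,  0.40379239]), 'orientation': array([-3.10749686e+00, -4.50210753e-01,  1.57776083e-04]), 'force': array([-0.02072174,  0.58596562,  0.64068592]), 'wrist_torque': array([-0.01963765, -0.06881374,  0.01415189]), 'gripper_force': 0.0, 'opening': 0.09286151819041821} 0.1673
```

View pics/scene0.png

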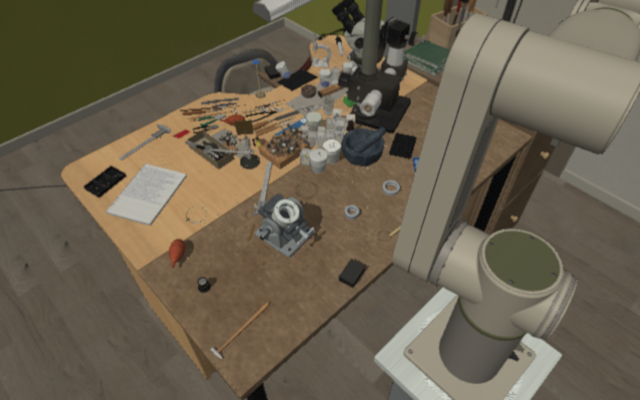

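View pics/side0.png

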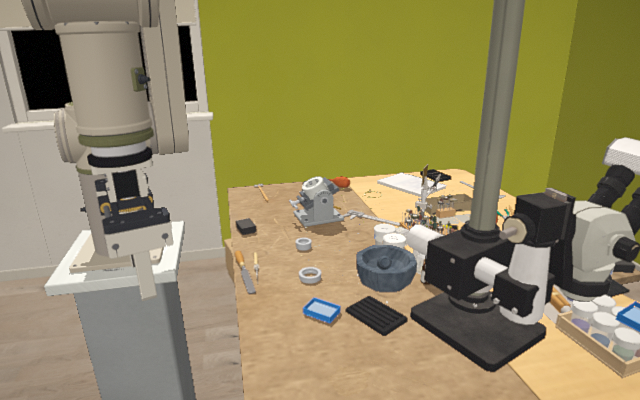

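The scene view shows the end bell near (287,213) and the rings near (352,212) and (391,187). In the side view the bell is at (315,188) and the rings at (303,244) and (310,275). Next I measure them from the depth.

Run:
```python
from h import *
d=pickle.load(open('last_scene_side.pkl','rb'))
W={'scene':{'ringA':(352,212,14),'ringB':(391,187,14),'bell':(287,213,24)},'side':{'ringA':(303,244,14),'ringB':(310,275,16),'bell':(315,188,26)}}
for n in d:
    P=cloud(d[n])
    for k,(u,v,r) in W[n].items():
        Q=P[v-r:v+r,u-r:u+r].reshape(-1,3)
        if k!='bell':
            S=Q[(Q[:,2]>0.009)&(Q[:,2]<0.03)]
            T=S[S[:,2]>np.percentile(S[:,2],50)]
            (x,y),rad=cv2.minEnclosingCircle(T[:,:2].astype(np.float32))
            print(n,k,len(S),'ztop',np.percentile(S[:,2],[50,90]).round(4),'mec',round(x,4),round(y,4),'r',round(rad,4),'mean',S.mean(0).round(4))
        else:
            S=Q[Q[:,2]>0.05]
            print(n,'bell',len(S),S.min(0).round(3),S.max(0).round(3),'median',np.median(S,0).round(3))
            # RANSAC plane with lean 0.42..0.66
            rng=np.random.default_rng(0);best=(0,)
            for _ in range(3000):
                a,b,c=S[rng.choice(len(S),3,False)]
                m=np.cross(b-a,c-a); l=np.linalg.norm(m)
                if l<1e-5: continue
                m/=l; m*=np.sign(m[2])
                if not .74<m[2]<.94: continue
                i=abs((S-a)@m)<.0015
                if i.sum()>best[0]: best=(i.sum(),i)
            I=S[best[1]]; c0=I.mean(0); m=np.linalg.svd(I-c0)[2][2]; m*=np.sign(m[2])
            e1=np.cross([0,0,1],m);e1/=np.linalg.norm(e1);e2=np.cross(m,e1)
            uv=np.c_[(I-c0)@e1,(I-c0)@e2]
            hull=cv2.convexHull(uv.astype(np.float32))
            (x,y),rad=cv2.minEnclosingCircle(hull)
            rr=np.hypot(uv[:,0]-x,uv[:,1]-y)
            print('  plane n',m.round(3),'lean',np.arccos(m[2]).round(3),'azim',np.degrees(np.arctan2(m[1],m[0])).round(1),'N',best[0],'ctr',(c0+x*e1+y*e2).round(4),'r',rad,'inner r',np.percentile(rr,[1,5,95]).round(4))
```

```text
scene ringA 95 ztop [0.0155 0.0184] mec 0.4785 -0.1047 r 0.0215 mean [ 0.4779 -0.1058  0.0154]
scene ringB 81 ztop [0.0116 0.0147] mec 0.4647 -0.2648 r 0.026 mean [ 0.464  -0.2648  0.012 ]
scene bell 1526 [-0.09   0.025  0.05 ] [0.618 0.552 1.059] median [0.547 0.088 0.093]
  plane n [-0.442 -0.088  0.893] lean 0.467 azim -168.8 N 218 ctr [0.5373 0.0755 0.0893] r 0.06948430091142654 inner r [0.0097 0.0187 0.0652]
side ringA 99 ztop [0.0157 0.0175] mec 0.4762 -0.1122 r 0.0214 mean [ 0.4765 -0.1145  0.0149]
side ringB 135 ztop [0.0124 0.0138] mec 0.4622 -0.2694 r 0.026 mean [ 0.4629 -0.2708  0.0122]
side bell 1025 [ 0.299 -1.131  0.05 ] [0.617 0.111 0.53 ] median [0.549 0.047 0.088]
  plane n [-0.448 -0.501  0.74 ] lean 0.737 azim -131.8 N 122 ctr [0.5427 0.0599 0.0873] r 0.0613890178501606 inner r [0.0128 0.029  0.0587]
```

>>> {"method": "drive_tool", "body": {"moves": [93,30,-32,0,0,0,0,93,30,-32,0,0,0,0,93,30,-32,0,0,0,0,93,30,-32,0,0,0,0,93,30,-32,0,0,0,0,93,30,-32,0,0,0,0,93,30,-32,0,0,0,0]}}

```text
t: 0.8
tool_pos: [0.3084, -0.2992, 0.4044]
orientation: [-3.109, -0.45, 0.0]
force: [0.1, -0.3, 1.1]
opening: 0.0929
gripper_force: 0.0
```

>>> {"method": "drive_tool", "body": {"moves": [93,30,-32,0,0,0,0,93,30,-32,0,0,0,0,93,30,-32,0,0,0,0,93,30,-32,0,0,0,0,93,30,-32,0,0,0,0,93,30,-32,0,0,0,0,93,30,-32,0,0,0,0,93,0,0,0,0,0,0]}}

```text
t: 1.6
tool_pos: [0.4469, -0.0224, 0.4043]
orientation: [-3.106, -0.459, -0.0]
force: [0.1, -0.7, -0.0]
opening: 0.0929
gripper_force: 0.0
```

Run:
```python
from h import *
c=snap(['wrist'])['wrist']; cv2.imwrite('pics/w1.png',c['color'][...,::-1])
s=robot.read_state(); print(s['tool_pos'],s['orientation'],s['t'],(-np.array(c['R']).T@c['t']).round(3),c['mtx'][0,0])
```

```text
[ 0.44630321 -0.0242391   0.40423342] [-3.10741173e+00 -4.57920636e-01  1.54160059e-03] 1.65 [ 0.514 -0.001  0.385] 296.4192496423688
```

View pics/w1.png

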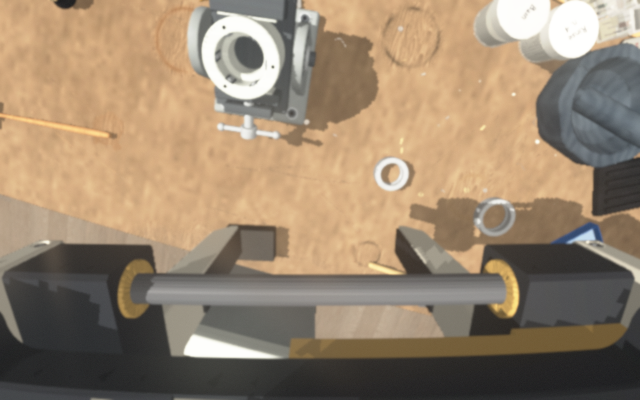

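The wrist view shows the bell's face at about (243,55) with its bore at (247,57), the cup at (392,174) and the larger ring at (495,217).

```bash
cat >> h.py <<'E'
from scipy.optimize import least_squares
def face(c,u,v,r,zmin=.06,verbose=True):
    P=cloud(c); v0=max(v-r,0); Q=P[v0:v+r,u-r:u+r].reshape(-1,3); S=Q[(Q[:,2]>zmin)&(Q[:,2]<.2)]
    rng=np.random.default_rng(0);best=(0,)
    for _ in range(3000):
        a,b,e=S[rng.choice(len(S),3,False)]
        m=np.cross(b-a,e-a); l=np.linalg.norm(m)
        if l<1e-5: continue
        m/=l; m*=np.sign(m[2])
        if not .75<m[2]<.93: continue
        i=abs((S-a)@m)<.0015
        if i.sum()>best[0]: best=(i.sum(),i)
    I=S[best[1]]; c0=I.mean(0); m=np.linalg.svd(I-c0)[2][2]; m*=np.sign(m[2])
    e1=np.cross([0,0,1],m);e1/=np.linalg.norm(e1);e2=np.cross(m,e1)
    uv=np.c_[(I-c0)@e1,(I-c0)@e2]
    # robust annulus fit: inner radius .022, outer .0335
    x=np.zeros(2)
    def cost(x):
        rr=np.hypot(*(uv-x).T); return np.maximum(rr-.0335,0)+np.maximum(.0225-rr,0)
    s=least_squares(cost,x,loss='soft_l1',f_scale=.001,diff_step=1e-3,x_scale=.001)
    rr=np.hypot(*(uv-s.x).T)
    ctr=c0+s.x[0]*e1+s.x[1]*e2
    print('n',m.round(4),'lean',np.arccos(m[2]).round(4),'az',np.degrees(np.arctan2(m[1],m[0])).round(2),'N',len(I),'ctr',ctr.round(4),'rr pct',np.percentile(rr,[1,5,95,99]).round(4))
    return ctr,m
def ring(c,u,v,r,zr):
    P=cloud(c); Q=P[v-r:v+r,u-r:u+r].reshape(-1,3)
    S=Q[(Q[:,2]>zr[0])&(Q[:,2]<zr[1])]
    (x,y),rad=cv2.minEnclosingCircle(S[:,:2].astype(np.float32))
    print('ring',len(S),round(x,4),round(y,4),'r',round(rad,4),'z',np.percentile(S[:,2],[50,90]).round(4))
def proj(c,X):
    rv=cv2.Rodrigues(np.asarray(c['R'],float))[0]
    return cv2.projectPoints(np.atleast_2d(X).astype(float),rv,np.asarray(c['t'],float),c['mtx'],c['dist_coeffs'])[0].reshape(-1,2)
E
python3 - <<'E'
from h import *
c=pickle.load(open('last_wrist.pkl','rb'))['wrist']
ctr,m=face(c,243,55,48)
ring(c,392,174,26,(.0155,.022)); ring(c,495,217,26,(.012,.018))
print(proj(c,ctr))
d=pickle.load(open('last_scene_side.pkl','rb'))
face(d['scene'],287,213,20);face(d['side'],315,188,20)
E
```

```text
n [-0.4113 -0.0562  0.9098] lean 0.4281 az -172.22 N 2712 ctr [0.544  0.0767 0.1156] rr pct [0.0216 0.0224 0.0329 0.0335]
ring 496 0.4792 -0.1084 r 0.0214 z [0.0185 0.0195]
ring 546 0.4649 -0.2656 r 0.0272 z [0.0145 0.0156]
[[240.35610727  60.36269397]]
n [-0.4241 -0.086   0.9015] lean 0.4475 az -168.54 N 200 ctr [0.5508 0.0853 0.0971] rr pct [0.0183 0.0224 0.0587 0.0622]
n [-0.438  -0.1238  0.8904] lean 0.4725 az -164.22 N 105 ctr [0.547  0.0649 0.0946] rr pct [0.0202 0.0232 0.0556 0.0637]
```

>>> {"method": "drive_tool", "body": {"moves": [93,0,0,0,0,0,4.5,93,0,0,0,0,0,4.5,93,7,29,24,0,0,0,93,7,29,24,0,0,0,93,7,29,24,0,0,0,93,0,0,36,0,0,0,93,0,0,36,0,0,0,93,0,0,0,0,0,0]}}

```text
t: 2.45
tool_pos: [0.4749, -0.1105, 0.2552]
orientation: [-3.131, -0.202, 0.015]
force: [-1.0, 0.4, -0.4]
opening: 0.0927
gripper_force: 0.0
```

```bash
cat >> h.py <<'E'
def delta(target,Rt=None):
    s=robot.read_state(); R0=R.from_rotvec(s['orientation'])
    print('t',s['t'],'pos',s['tool_pos'].round(4),'axes x,z',R0.as_matrix()[:,0].round(3),R0.as_matrix()[:,2].round(3))
    print('shift mm tool',(R0.inv().apply(np.array(target)-s['tool_pos'])*1e3).round(1))
    if Rt is not None: print('turn deg',np.degrees((R0.inv()*R.from_matrix(Rt)).as_rotvec()).round(2))
E
python3 - <<'E'
from h import *
c=snap(['wrist'])['wrist']; cv2.imwrite('pics/w2.png',c['color'][...,::-1])
u,v=proj(c,[.479,-.108,.018])[0].round().astype(int); print(u,v)
ring(c,u,v,45,(.0155,.023))
delta([.479,-.108,.196])
E
```

```text
318 207
ring 1278 0.4802 -0.1076 r 0.0213 z [0.0182 0.0191]
t 2.5 pos [ 0.4762 -0.1106  0.2583] axes x,z [ 0.992  0.129 -0.006] [-0.006  0.002 -1.   ]
shift mm tool [ 3.5 -2.  62.3]
```

View pics/w2.png

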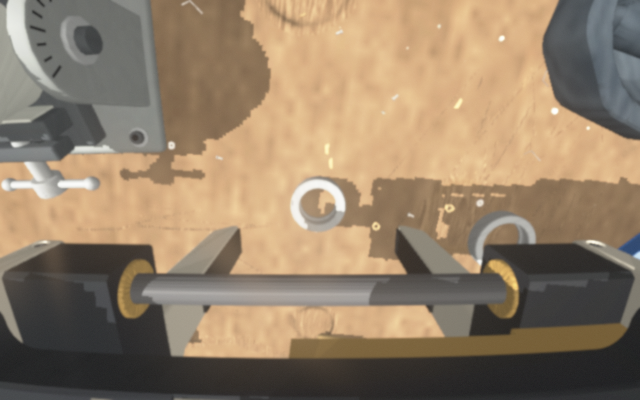

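The wrist view shows the cup at (319,205), centred between the fingers, with the larger ring clear of them at (500,240).

>>> {"method": "drive_tool", "body": {"moves": [93,4,-2,20,0,0,0,80,0,0,25,0,0,0,70,0,0,17,0,0,0,60,0,0,0,0,0,0], "grip_force": 20}}

```text
t: 2.9
tool_pos: [0.4814, -0.1078, 0.1988]
orientation: [-3.134, -0.205, 0.002]
force: [-0.9, 0.6, -0.3]
opening: 0.0732
gripper_force: 0.0
```

Run:
```python
from h import *
delta([.480,-.108,.196]); print(robot.read_state()['force'],robot.read_state()['opening'])
```

```text
t 2.9 pos [ 0.4814 -0.1078  0.1988] axes x,z [ 0.991  0.13  -0.001] [-0.001  0.    -1.   ]
shift mm tool [-1.4  0.1  2.8]
[-0.89436783  0.64459884 -0.33344635] 0.07323683666832038
```

>>> {"method": "drive_tool", "body": {"moves": [55,0,0,0,0,0,0,48,0,0,0,0,0,0,30,0,0,0,0,0,0,30,0,0,0,0,0,0,30,0,0,0,0,0,0,30,0,0,0,0,0,0], "grip_force": 20}}

```text
t: 3.5
tool_pos: [0.4823, -0.1077, 0.1998]
orientation: [3.134, 0.205, 0.002]
force: [-0.2, -0.3, 6.0]
opening: 0.0412
gripper_force: 20.0
```

>>> {"method": "drive_tool", "body": {"moves": [30,0,0,0,0,0,0,30,0,0,0,0,0,0,30,0,0,0,0,0,0], "grip_force": 45}}

```text
t: 3.8
tool_pos: [0.4823, -0.1078, 0.1998]
orientation: [3.134, 0.205, 0.002]
force: [0.8, -0.2, 6.5]
opening: 0.0397
gripper_force: 45.0
```

>>> {"method": "drive_tool", "body": {"moves": [30,0,0,-15,0,0,0,30,0,0,-30,0,0,0,30,0,0,-35,0,0,0,30,0,0,-35,0,0,0,30,0,0,0,0,8,0,30,0,0,0,0,8,0,30,0,0,0,0,8,0,30,0,0,0,0,0,0]}}

```text
t: 4.6
tool_pos: [0.4805, -0.1075, 0.3128]
orientation: [-3.039, -0.197, -0.648]
force: [-0.8, -0.3, -1.3]
opening: 0.04
gripper_force: 45.0
```

Run:
```python
from h import *
d=snap(['wrist','side']); c=d['wrist']; w=c['color'][...,::-1]
s=robot.read_state(); Rm=R.from_rotvec(s['orientation']).as_matrix()
n=np.array([-.4113,-.0562,.9098]);n/=np.linalg.norm(n)
tip=s['tool_pos']+Rm[:,2]*.186
uw=proj(c,tip)[0].round(); us=proj(d['side'],tip)[0].round().astype(int); print('tip',tip,uw,us,s['opening'],s['gripper_force'],s['force'])
a=w; b=cv2.resize(d['side']['color'][us[1]-50:us[1]+50,us[0]-50:us[0]+50,::-1],(400,400),interpolation=cv2.INTER_CUBIC)
cv2.imwrite('pics/w3.png',np.hstack([a[:,120:520],b]))
ctr=np.array([.544,.0767,.1156])
z=-n; y=np.cross(z,[0,0,1]);y/=np.linalg.norm(y); 
if y@Rm[:,1]<0:y=-y
Rt=np.c_[np.cross(y,z),y,z]
delta(ctr+n*.229,Rt)
P=cloud(c)
Q=(P-s['tool_pos'])@Rm   # tool frame
k=(abs(Q[...,0])<.03)&(abs(Q[...,1])<.0215)&(Q[...,2]>.17)&(Q[...,2]<.215)
print(k.sum(),np.percentile(Q[k],[2,50,98],axis=0).round(4))
```

```text
tip [ 0.55534943 -0.09783956  0.14318492] [320. 243.] [330 192] 0.04024590206605479 44.99942349269986 [ 0.30100687  0.59216727 -0.65430345]
t 4.7 pos [ 0.4811 -0.1076  0.3134] axes x,z [0.908 0.119 0.403] [ 0.399  0.053 -0.915]
shift mm tool [  -3.8 -174.1  -13.1]
turn deg [ 0.11  0.77 -0.31]
2956 [[-0.0183 -0.0213  0.1737]
 [ 0.0005 -0.0009  0.1828]
 [ 0.0186  0.0191  0.1979]]
```

View pics/w3.png

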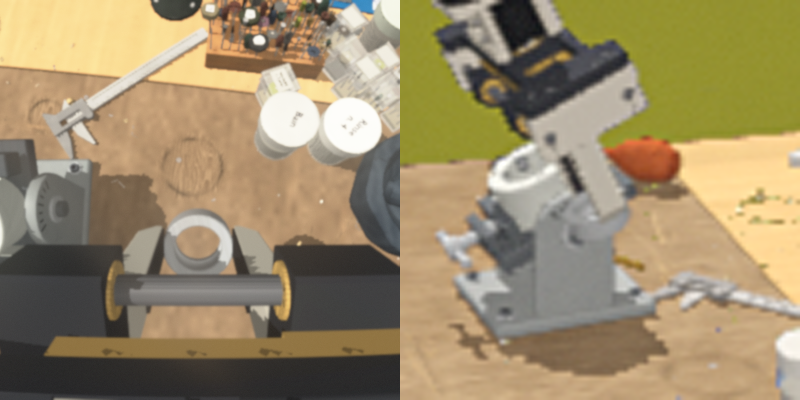

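The left crop shows the cup held square between the fingers at about (200,240). I fit its rim in the tool frame and move over the mouth.

```bash
cat >> h.py <<'E'
def cup_in_tool(c,s,zlo=.172,zhi=.19):
    Rm=R.from_rotvec(s['orientation']).as_matrix()
    Q=((cloud(c)-s['tool_pos'])@Rm).reshape(-1,3)
    rr=np.hypot(Q[:,0],Q[:,1])
    S=Q[(rr<.024)&(Q[:,2]>zlo)&(Q[:,2]<zhi)&(abs(Q[:,1])<.0195)]
    rng=np.random.default_rng(0);best=(0,)
    for _ in range(2000):
        a,b,e=S[rng.choice(len(S),3,False)]
        m=np.cross(b-a,e-a); l=np.linalg.norm(m)
        if l<1e-6: continue
        m/=l
        if abs(m[2])<.95: continue
        i=abs((S-a)@m)<.0007
        if i.sum()>best[0]: best=(i.sum(),i)
    I=S[best[1]]; c0=I.mean(0); m=np.linalg.svd(I-c0)[2][2]; m*=np.sign(m[2])
    uv=I[:,:2]
    def cost(x):
        rr=np.hypot(*(uv-x).T); return np.maximum(rr-.021,0)+np.maximum(.0145-rr,0)
    f=least_squares(cost,uv.mean(0),loss='soft_l1',f_scale=.001,diff_step=1e-3,x_scale=.001)
    z=c0[2]-(m[:2]@(f.x-c0[:2]))/m[2]
    print('cup rim tool: xy',f.x.round(4),'z',z.round(4),'n',m.round(3),'N',len(I),'of',len(S),np.percentile(np.hypot(*(uv-f.x).T),[2,98]).round(4))
E
python3 - <<'E'
from h import *
c=pickle.load(open('last_wrist_side.pkl','rb'))['wrist']
cup_in_tool(c,robot.read_state())
E
```

```text
cup rim tool: xy [-0.0019 -0.0011] z 0.1825 n [0.002 0.001 1.   ] N 1258 of 2076 [0.0144 0.0208]
```

>>> {"method": "drive_tool", "body": {"moves": [30,0,-20,0,0,0.8,0,30,-1,-40,-3,0,0,0,30,-1,-40,-3,0,0,0,30,-1,-40,-3,0,0,0,30,-1,-34,-3,0,0,0,30,0,0,0,0,0,0,30,0,0,0,0,0,0]}}

```text
t: 5.4
tool_pos: [0.4507, 0.0647, 0.3233]
orientation: [-3.036, -0.203, -0.664]
force: [-0.5, 0.2, -0.9]
opening: 0.0402
gripper_force: 45.0
```

Run:
```python
from h import *
d=snap(['wrist','scene','side']); c=d['wrist']; s=robot.read_state()
cup_in_tool(c,s)
ctr=np.array([.544,.0767,.1156]); u=proj(c,ctr)[0].round().astype(int); print(u)
ctr2,n=face(c,u[0],u[1],100)
Rm=R.from_rotvec(s['orientation']).as_matrix()
print('face ctr in tool', ((ctr-s['tool_pos'])@Rm*1e3).round(1),((ctr2-s['tool_pos'])@Rm*1e3).round(1),'n in tool',(n@Rm).round(3), 'old n',(np.array([-.4113,-.0562,.9098])@Rm).round(3))
us=proj(d['side'],ctr)[0].round().astype(int);uc=proj(d['scene'],ctr)[0].round().astype(int)
f=lambda im,p: cv2.resize(im[p[1]-40:p[1]+40,p[0]-40:p[0]+40,::-1],(400,400),interpolation=cv2.INTER_CUBIC)
b=np.hstack([f(d['side']['color'],us),f(d['scene']['color'],uc)])
cv2.imwrite('pics/w4.png',c['color'][...,::-1]);cv2.imwrite('pics/s4.png',b)
```

```text
cup rim tool: xy [-0.002  -0.0026] z 0.1818 n [0.003 0.001 1.   ] N 1165 of 2020 [0.0143 0.0207]
[319 221]
n [-0.4086 -0.0508  0.9113] lean 0.4243 az -172.91 N 2687 ctr [0.5659 0.0796 0.106 ] rr pct [0.0056 0.0173 0.0488 0.0627]
face ctr in tool [ -1.1  -1.7 227.7] [ 14.9  -1.8 245.6] n in tool [ 0.007 -0.002 -1.   ] old n [ 0.003  0.003 -1.   ]
```

View pics/w4.png

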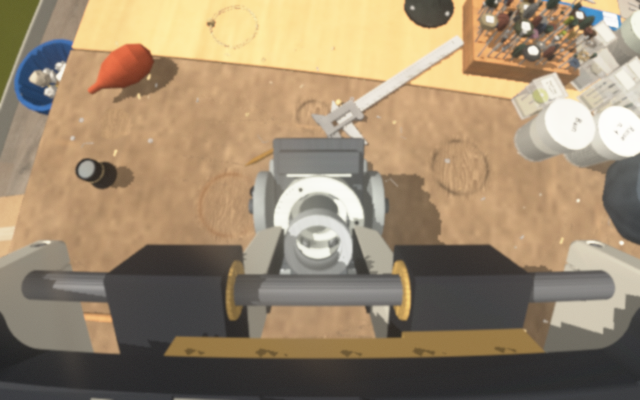

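The wrist view shows the cup at (318,243) over the bell, whose face is a white ring centred near (318,207). I measure the offset between the two from this same view.

```bash
cat >> h.py <<'E'
def face_tool(c,s,z0,tol=.004):
    Rm=R.from_rotvec(s['orientation']).as_matrix()
    Q=((cloud(c)-s['tool_pos'])@Rm).reshape(-1,3)
    S=Q[(abs(Q[:,2]-z0)<tol)&(np.hypot(Q[:,0],Q[:,1])<.045)]
    zc=np.median(S[:,2]); 
    A=np.c_[S[:,:2],np.ones(len(S))]; w=np.ones(len(S),bool)
    for _ in range(5):
        p=np.linalg.lstsq(A[w],S[w,2],rcond=None)[0]; w=abs(A@p-S[:,2])<.0012
    I=S[w]
    def bfit(rad,outer,x):
        for _ in range(4):
            ang=np.degrees(np.arctan2(I[:,1]-x[1],I[:,0]-x[0])); rr=np.hypot(*(I[:,:2]-x).T); E=[]
            for a in range(-100,101,5):
                k=(abs(ang-a)<2.5)&(rr<.038)
                if k.sum()<4: continue
                j=np.where(k)[0]; q=np.argsort(rr[j]); E.append(I[j[q[-2 if outer else 1]],:2])
            E=np.array(E)
            f=least_squares(lambda v:np.hypot(*(E-v[:2]).T)-v[2],[*x,rad],loss='soft_l1',f_scale=.0007,x_scale=.001)
            x=f.x[:2]
        return f.x,len(E)
    x0=np.array([-.001,-.0017])
    print('face tool: plane slope',p[:2].round(3),'z at 0',p[2].round(4),'N',len(I),'outer',*bfit(.0335,True,x0),'inner',*bfit(.022,False,x0))
E
python3 - <<'E'
from h import *
c=pickle.load(open('last_wrist_scene_side.pkl','rb'))['wrist']
face_tool(c,robot.read_state(),.2277)
E
```

```text
face tool: plane slope [0.004 0.005] z at 0 0.2278 N 2252 outer [-0.00086009 -0.00207791  0.03289312] 41 inner [-0.00102544 -0.00226731  0.0223437 ] 41
```

View pics/s4.png

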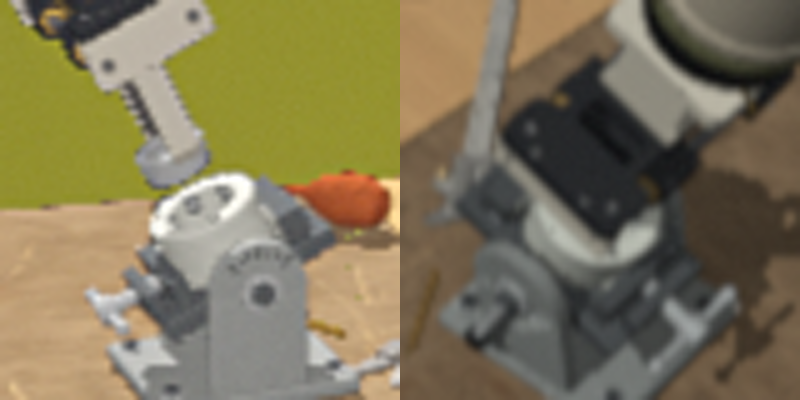

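>>> {"method": "drive_tool", "body": {"moves": [30,1,0,10,0,0,0,30,0,0,10,0,0,0,30,0,0,3,0,0,0,30,0,0,0,0,0,0], "grip_force": 55}}

```text
t: 5.95
tool_pos: [0.4607, 0.0648, 0.301]
orientation: [-3.036, -0.197, -0.663]
force: [0.1, 0.4, -0.5]
opening: 0.0397
gripper_force: 55.0
```

Run:
```python
from h import *
c=snap(['wrist'])['wrist']; s=robot.read_state()
cup_in_tool(c,s); face_tool(c,s,.205); print(s['force'],s['opening'],s['tool_pos'])
```

```text
cup rim tool: xy [-0.0028 -0.0009] z 0.1827 n [-0.001 -0.005  1.   ] N 1273 of 2102 [0.0144 0.0207]
face tool: plane slope [0.002 0.003] z at 0 0.2042 N 2066 outer [-0.00126135 -0.00131233  0.03304132] 35 inner [-0.00174008 -0.00140586  0.02251541] 35
[ 0.13646909  0.62219139 -0.70775637] 0.03993378913158846 [0.46084668 0.06494384 0.30168096]
```

>>> {"method": "drive_tool", "body": {"moves": [30,1,-0.3,0,0,0,0,30,0,0,2,0,0,0,30,0,0,2,0,0,0,30,0,0,1,0,0,0,30,0,0,1,0,0,0,30,0,0,1,0,0,0,30,0,0,0,0,0,0]}}

```text
t: 6.7
tool_pos: [0.4647, 0.066, 0.2963]
orientation: [-3.035, -0.199, -0.667]
force: [0.6, 0.4, -1.7]
opening: 0.0402
gripper_force: 55.0
```

Run:
```python
from h import *
c=snap(['wrist'])['wrist']; s=robot.read_state(); Rm=R.from_rotvec(s['orientation']).as_matrix()
cup_in_tool(c,s); face_tool(c,s,.197); print('force tool',(s['force']@Rm).round(1),'torque',(s['wrist_torque']@Rm).round(2),s['opening'],s['tool_pos'])
```

```text
cup rim tool: xy [-0.0022 -0.0008] z 0.1821 n [-0.005  0.002  1.   ] N 1265 of 2108 [0.0144 0.0208]
face tool: plane slope [0.011 0.002] z at 0 0.1976 N 2159 outer [-0.00269927 -0.00068285  0.03288558] 31 inner [-0.00488951 -0.00072613  0.0237534 ] 29
force tool [-0.8  0.6  0.8] torque [ 0.01 -0.36 -0.  ] 0.03987712474563236 [0.46465615 0.06602147 0.29639655]
```

>>> {"method": "drive_tool", "body": {"moves": [30,0,0,1,0,0,0,30,0,0,1,0,0,0,30,0,0,1,0,0,0,30,0,0,1,0,0,0,30,0,0,1,0,0,0,30,0,0,0,0,0,0]}}

```text
t: 7.35
tool_pos: [0.4667, 0.0662, 0.2921]
orientation: [-3.035, -0.199, -0.667]
force: [-3.2, -0.7, -0.5]
opening: 0.0394
gripper_force: 55.0
```

Run:
```python
from h import *
c=snap(['wrist'])['wrist']; s=robot.read_state(); Rm=R.from_rotvec(s['orientation']).as_matrix()
cup_in_tool(c,s); face_tool(c,s,.193); print('force tool',(s['force']@Rm).round(1),'torque',(s['wrist_torque']@Rm).round(2),s['opening'],s['tool_pos'])
```

```text
cup rim tool: xy [-0.0023 -0.0009] z 0.1821 n [-0.022  0.006  1.   ] N 1264 of 2083 [0.0143 0.0208]
face tool: plane slope [0.002 0.002] z at 0 0.193 N 2280 outer [-0.00303962 -0.00087363  0.03315536] 29 inner [-0.0058235  -0.00088126  0.0238425 ] 27
force tool [-2.9  0.6 -1.3] torque [-0.11 -0.6  -0.05] 0.039826970152201685 [0.4667549  0.06619561 0.29202203]
```

>>> {"method": "drive_tool", "body": {"moves": [30,-0.7,0,0,0,0,0,30,0,0,1,0,0,0,30,0,0,1,0,0,0,30,0,0,1,0,0,0,30,0,0,0,0,0,0]}}

```text
t: 7.9
tool_pos: [0.4677, 0.0664, 0.2897]
orientation: [-3.035, -0.199, -0.669]
force: [-4.6, -1.5, 5.4]
opening: 0.0402
gripper_force: 55.0
```

Run:
```python
from h import *
c=snap(['wrist'])['wrist']; s=robot.read_state(); Rm=R.from_rotvec(s['orientation']).as_matrix()
cup_in_tool(c,s); face_tool(c,s,.190); print('force tool',(s['force']@Rm).round(1),'torque',(s['wrist_torque']@Rm).round(2),s['opening'],s['tool_pos'])
```

```text
cup rim tool: xy [-0.0023 -0.001 ] z 0.182 n [-0.026 -0.002  1.   ] N 1223 of 2211 [0.0143 0.0208]
face tool: plane slope [0.008 0.004] z at 0 0.1903 N 2136 outer [-0.0028388  -0.00077933  0.03287032] 29 inner [-0.00645139 -0.00105064  0.02446569] 27
force tool [-2.2  0.2 -6.3] torque [-0.13 -0.65  0.01] 0.03976119817928554 [0.46767569 0.06634366 0.28967007]
```

>>> {"method": "drive_tool", "body": {"moves": [50,0,0,0,0,0,0,65,0,0,0,0,0,0,80,0,0,0,0,0,0,80,0,0,-10,0,0,0,80,0,0,-20,0,0,0,30,0,0,-20,0,0,0,0,0,0,0,0,0,0,0,0,0,0,0,0,0], "grip_force": 20}}

```text
t: 8.75
tool_pos: [0.4468, 0.0636, 0.335]
orientation: [-3.034, -0.199, -0.67]
force: [-0.3, -0.0, -1.2]
opening: 0.0604
gripper_force: 0.0
```

```bash
cat >> h.py <<'E'
N0=np.array([-.4113,-.0562,.9098]);N0/=np.linalg.norm(N0)
def look(zface):
    """cup rim and face in tool frame; zface approx face z"""
    c=snap(['wrist'])['wrist']; s=robot.read_state(); Rm=R.from_rotvec(s['orientation']).as_matrix()
    Q=((cloud(c)-s['tool_pos'])@Rm).reshape(-1,3)
    Q=Q[(np.hypot(Q[:,0],Q[:,1])<.06)&(Q[:,2]>zface-.03)&(Q[:,2]<zface+.01)]
    cx=np.array([-.0025,-.001]); 
    F=Q[(abs(Q[:,2]-zface)<.004)]; r=np.hypot(*(F[:,:2]-cx).T); F=F[(r>.0235)&(r<.034)]
    def pl(S,tol):
        A=np.c_[S[:,:2]-cx,np.ones(len(S))]; w=np.ones(len(S),bool)
        for _ in range(8):
            p=np.linalg.lstsq(A[w],S[w,2],rcond=None)[0]; w=abs(A@p-S[:,2])<tol
        return p,w.sum()
    pf,nf=pl(F,.0012)
    r=np.hypot(*(Q[:,:2]-cx).T); S=Q[(r>.013)&(r<.022)]
    zf=pf[2]+(S[:,:2]-cx)@pf[:2]; h=zf-S[:,2]
    S=S[(h>-.002)&(h<.012)]; h=h[(h>-.002)&(h<.012)]
    # top surface: per-angle upper envelope
    ang=np.degrees(np.arctan2(S[:,1]-cx[1],S[:,0]-cx[0]))%360; out=[]
    for a in range(0,360,45):
        k=abs((ang-a+180)%360-180)<15
        out.append((a,int(k.sum()),round(float(np.percentile(h[k],85))*1e3,1) if k.sum()>5 else None))
    print('t',s['t'],'tool_pos',s['tool_pos'].round(4),'force tool',(s['force']@Rm).round(1),'open',s['opening'].round(3))
    print('face slope',pf[:2].round(4),'z',pf[2].round(4),nf,'heights proud mm by angle (tool x=0,y=90):',out)
    return c,s
E
python3 - <<'E'
from h import *
c,s=look(.240)
cv2.imwrite('pics/w5.png',c['color'][...,::-1])
E
```

```text
Traceback (most recent call last):
  File "h.py", line 117, in look
    print('t',s['t'],'tool_pos',s['tool_pos'].round(4),'force tool',(s['force']@Rm).round(1),'open',s['opening'].round(3))
                                                                                                    ^^^^^^^^^^^^^^^^^^
AttributeError: 'float' object has no attribute 'round'
```

>>> {"method": "drive_tool", "body": {"moves": [0,0,0,0,0,0,0,0,0,0,0,0,0,0,0,0,0,0,0,0,0,0,0,0,0,0,0,0,0,0,0,0,0,0,0]}}

```text
t: 9.3
tool_pos: [0.4466, 0.0636, 0.3342]
orientation: [-3.035, -0.199, -0.667]
force: [-1.0, -0.1, 0.4]
opening: 0.0167
gripper_force: 0.0
```

```bash
sed -i "s/s\['opening'\].round(3)/round(s['opening'],4)/" h.py
python3 - <<'E'
from h import *
c,s=look(.240)
cv2.imwrite('pics/w5.png',c['color'][...,::-1])
E
```

```text
t 9.35 tool_pos [0.4466 0.0636 0.3343] force tool [-0.  -0.1 -0.7] open 0.0127
face slope [0.0067 0.0007] z 0.2397 1953 heights proud mm by angle (tool x=0,y=90): [(0, 151, 8.9), (45, 135, 8.7), (90, 97, 8.9), (135, 41, 9.1), (180, 108, 9.2), (225, 38, 8.9), (270, 102, 8.9), (315, 137, 8.6)]
```

View pics/w5.png

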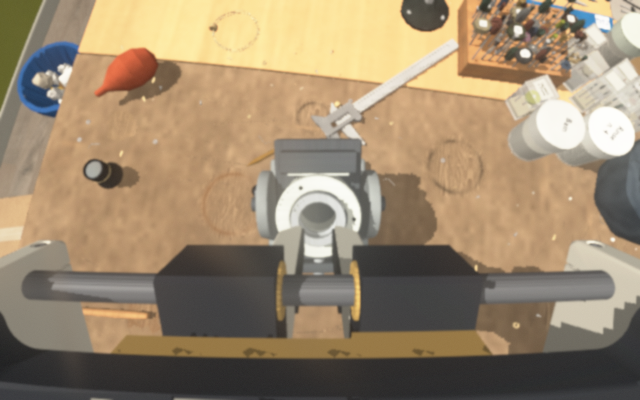

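The cup stands square in the bore at (319,210), about 8.8 mm proud all round. I now close the fingers and tap on alternate sides along tool x.

>>> {"method": "drive_tool", "body": {"moves": [0,14,0,0,0,0,0,0,0,0,20,0,0,0,0,0,0,18,0,0,0,0,0,0,0,0,0,0]}}

```text
t: 9.75
tool_pos: [0.4745, 0.0674, 0.3032]
orientation: [-3.036, -0.199, -0.66]
force: [-0.4, -0.4, -0.1]
opening: 0.0007
gripper_force: 0.0
```

```bash
cat >> h.py <<'E'
s0p=np.array([.4466,.0636,.3343]); R0m=R.from_rotvec([-3.035,-.199,-.667]).as_matrix()
nf=R0m@np.array([.0067,.0007,-1]); nf/=np.linalg.norm(nf); fc=s0p+R0m@np.array([-.0025,-.001,.2397])
def tip():
    s=robot.read_state(); Rm=R.from_rotvec(s['orientation']).as_matrix()
    t=s['tool_pos']+Rm[:,2]*.186-fc
    print('t',s['t'],'tip height mm',(t@nf*1e3).round(2),'offset x,y from bore',(t@R0m[:,:2]*1e3).round(1),'force tool',(s['force']@Rm).round(1),'open',round(s['opening'],4))
E
python3 - <<'E'
from h import *
tip(); look(.2)
E
```

```text
t 9.75 tip height mm 13.81 offset x,y from bore [14.2  0.7] force tool [-0.4  0.4 -0. ] open 0.0007
t 9.8 tool_pos [0.4745 0.0674 0.3045] force tool [-0.3 -1.   0.6] open 0.0008
face slope [0.0259 0.0008] z 0.201 507 heights proud mm by angle (tool x=0,y=90): [(0, 185, 1.0), (45, 193, 1.1), (90, 80, 0.8), (135, 0, None), (180, 0, None), (225, 0, None), (270, 88, 0.8), (315, 194, 1.0)]
```

>>> {"method": "drive_tool", "body": {"moves": [0,2,0,2,0,0,0,0,0,0,2,0,0,0,0,0,0,1,0,0,0,0,0,0,1,0,0,0,0,0,0,1,0,0,0,0,0,0,1,0,0,0,0,0,0,0,0,0,0]}}

```text
t: 10.5
tool_pos: [0.4803, 0.068, 0.2996]
orientation: [-3.035, -0.199, -0.668]
force: [-0.9, -0.4, 1.7]
opening: 0.0004
gripper_force: 1.0
```

```bash
python3 -c "
from h import *
tip()"
```

```text
t 10.5 tip height mm 8.11 offset x,y from bore [18.9  0.9] force tool [-0.1  0.3 -2. ] open 0.0004
```

>>> {"method": "drive_tool", "body": {"moves": [0,0,0,1,0,0,0,0,0,0,1,0,0,0,0,0,0,0,0,0,0]}}

```text
t: 10.8
tool_pos: [0.4813, 0.0681, 0.2982]
orientation: [-3.034, -0.199, -0.669]
force: [-1.5, -0.1, 4.4]
opening: 0.0004
gripper_force: 2.2
```

```bash
python3 -c "
from h import *
tip()"
```

```text
t 10.8 tip height mm 6.34 offset x,y from bore [19.4  1. ] force tool [ 0.5 -0.1 -4.6] open 0.0004
```

>>> {"method": "drive_tool", "body": {"moves": [0,0,0,-8,0,0,0,0,-18,0,0,0,0,0,0,-19,0,0,0,0,0,0,0,0,2,0,0,0,0,0,0,2,0,0,0,0,0,0,1,0,0,0,0,0,0,0,0,0,0]}}

```text
t: 11.5
tool_pos: [0.447, 0.0636, 0.2853]
orientation: [-3.035, -0.199, -0.668]
force: [-2.2, -1.3, 2.1]
opening: 0.0008
gripper_force: 1.4
```

```bash
python3 -c "
from h import *
tip()"
```

```text
t 11.5 tip height mm 8.9 offset x,y from bore [-17.5   1. ] force tool [-1.3  1.  -2.9] open 0.0008
```

>>> {"method": "drive_tool", "body": {"moves": [0,0,0,1,0,0,0,0,0,0,1,0,0,0,0,0,0,1,0,0,0,0,0,0,1,0,0,0,0,0,0,0,0,0,0]}}

```text
t: 12.0
tool_pos: [0.4481, 0.0638, 0.281]
orientation: [-3.035, -0.199, -0.665]
force: [-6.4, -1.8, 3.3]
opening: 0.0009
gripper_force: 2.6
```

```bash
python3 -c "
from h import *
tip()"
```

```text
t 12.0 tip height mm 4.52 offset x,y from bore [-18.7   0.9] force tool [-4.6  1.  -5.8] open 0.0009
```

>>> {"method": "drive_tool", "body": {"moves": [0,0,0,-10,0,0,0,0,8,0,-20,0,0,0,0,9,0,-20,0,0,0,0,0,0,0,0,0,0,0,0,0,0,0,0,0]}}

```text
t: 12.5
tool_pos: [0.4429, 0.0631, 0.3344]
orientation: [-3.034, -0.199, -0.67]
force: [0.5, 0.0, -0.5]
opening: 0.0004
gripper_force: 0.0
```

Run:
```python
from h import *
tip(); c,s=look(.2397)
```

```text
t 12.5 tip height mm 55.4 offset x,y from bore [-0.4  1. ] force tool [0.2 0.  0.6] open 0.0004
t 12.55 tool_pos [0.4425 0.0631 0.3333] force tool [0.  0.2 0.4] open 0.0003
face slope [0.0035 0.0009] z 0.2406 1688 heights proud mm by angle (tool x=0,y=90): [(0, 58, 6.4), (45, 78, 6.0), (90, 113, 5.5), (135, 0, None), (180, 0, None), (225, 0, None), (270, 111, 5.6), (315, 83, 6.2)]
```

>>> {"method": "drive_tool", "body": {"moves": [0,18,0,0,0,0,0,0,0,0,25,0,0,0,0,0,0,21,0,0,0,0,0,0,2,0,0,0,0,0,0,1,0,0,0,0,0,0,1,0,0,0,0,0,0,1,0,0,0,0,0,0,0,0,0,0]}}

```text
t: 13.35
tool_pos: [0.4801, 0.068, 0.2956]
orientation: [-3.034, -0.199, -0.669]
force: [0.6, -0.1, 0.1]
opening: 0.0005
gripper_force: 0.0
```

```bash
python3 -c "
from h import *
tip()"
```

```text
t 13.35 tip height mm 4.54 offset x,y from bore [17.3  1. ] force tool [0.6 0.2 0.2] open 0.0005
```

>>> {"method": "drive_tool", "body": {"moves": [0,0,0,1,0,0,0,0,0,0,0,0,0,0]}}

```text
t: 13.55
tool_pos: [0.4805, 0.068, 0.2942]
orientation: [-3.035, -0.199, -0.668]
force: [-0.9, -0.4, 0.7]
opening: 0.0008
gripper_force: 0.0
```

>>> {"method": "drive_tool", "body": {"moves": [0,0,0,1,0,0,0,0,0,0,0,0,0,0]}}

```text
t: 13.75
tool_pos: [0.4808, 0.0681, 0.293]
orientation: [-3.035, -0.199, -0.667]
force: [-0.1, -0.2, -0.5]
opening: 0.0005
gripper_force: 0.1
```

```bash
python3 -c "
from h import *
tip()"
```

```text
t 13.75 tip height mm 1.83 offset x,y from bore [16.6  0.9] force tool [-0.3  0.2  0.3] open 0.0005
```

>>> {"method": "drive_tool", "body": {"moves": [0,0,0,-10,0,0,0,20,-8,0,-20,0,0,0,40,-9,0,-20,0,0,0,60,0,0,0,0,0,0,60,0,0,0,0,0,0,60,0,0,0,0,0,0]}}

```text
t: 14.35
tool_pos: [0.4449, 0.0634, 0.331]
orientation: [-3.035, -0.198, -0.667]
force: [-0.0, 1.0, 0.1]
opening: 0.0357
gripper_force: 0.0
```

Run:
```python
from h import *
tip(); c,s=look(.2397)
cv2.imwrite('pics/w6.png',cv2.resize(c['color'][130:290,220:420,::-1],(800,600),interpolation=cv2.INTER_CUBIC))
```

```text
t 14.35 tip height mm 51.39 offset x,y from bore [-0.5  0.9] force tool [ 0.1 -1.  -0. ] open 0.0357
t 14.4 tool_pos [0.4448 0.0634 0.3307] force tool [-0.8 -0.7 -0. ] open 0.0397
face slope [0.0038 0.0008] z 0.2372 2109 heights proud mm by angle (tool x=0,y=90): [(0, 74, 1.9), (45, 92, 2.5), (90, 117, 3.4), (135, 109, 4.2), (180, 104, 4.4), (225, 109, 4.2), (270, 125, 3.5), (315, 96, 2.6)]
```

View pics/w6.png

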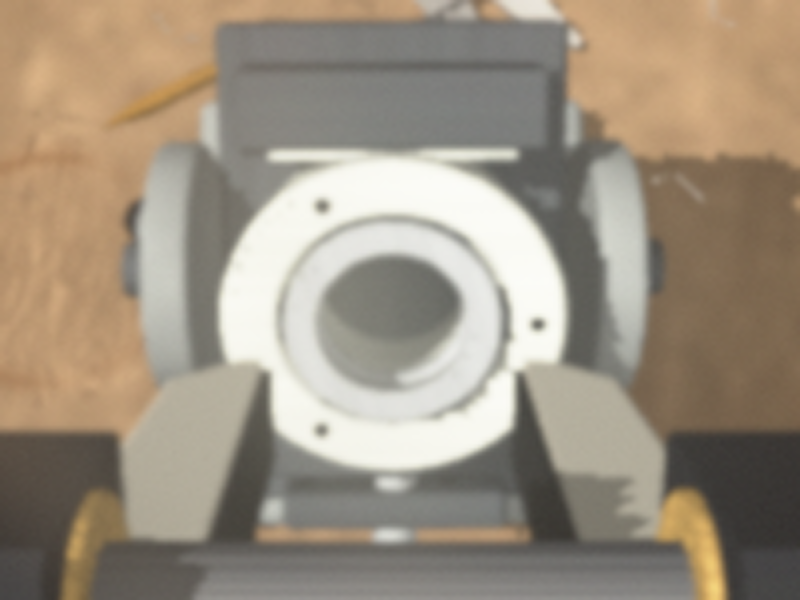

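The view shows the cup in the bore at (392,318) of the crop, 1.9 mm proud at +x and 4.4 mm at -x. I tap -x next.

>>> {"method": "drive_tool", "body": {"moves": [0,-8,0,0,0,0,0,0,-9,0,0,0,0,0,0,0,0,10,0,0,0,0,0,0,10,0,0,0,0,0,0,10,0,0,0,0,0,0,10,0,0,0,0,0,0,0,0,0,0]}}

```text
t: 15.1
tool_pos: [0.4459, 0.0636, 0.2857]
orientation: [-3.036, -0.199, -0.662]
force: [1.2, 0.3, -0.7]
opening: 0.0005
gripper_force: 0.0
```

>>> {"method": "drive_tool", "body": {"moves": [0,0,0,2,0,0,0,0,0,0,1,0,0,0,0,0,0,1,0,0,0,0,0,0,1,0,0,0,0,0,0,0,0,0,0]}}

```text
t: 15.6
tool_pos: [0.4482, 0.0638, 0.2835]
orientation: [-3.035, -0.199, -0.668]
force: [-0.7, -0.7, 0.4]
opening: 0.0005
gripper_force: 0.0
```

```bash
python3 -c "
from h import *
tip()"
```

```text
t 15.6 tip height mm 6.76 offset x,y from bore [-17.2   1. ] force tool [-0.6  0.6 -0.7] open 0.0005
```

>>> {"method": "drive_tool", "body": {"moves": [0,0,0,1,0,0,0,0,0,0,1,0,0,0,0,0,0,1,0,0,0,0,0,0,1,0,0,0,0,0,0,1,0,0,0,0,0,0,1,0,0,0,0,0,0,0,0,0,0]}}

```text
t: 16.3
tool_pos: [0.4506, 0.0641, 0.2778]
orientation: [-3.035, -0.199, -0.667]
force: [-3.3, -0.9, 3.1]
opening: 0.0002
gripper_force: 2.1
```

```bash
python3 -c "
from h import *
tip()"
```

```text
t 16.3 tip height mm 0.62 offset x,y from bore [-17.5   0.9] force tool [-1.8  0.5 -4.2] open 0.0002
```

>>> {"method": "drive_tool", "body": {"moves": [0,0,0,-8,0,0,0,0,17,0,0,0,0,0,0,18,0,0,0,0,0,0,0,0,3,0,0,0,0,0,0,2,0,0,0,0,0,0,1,0,0,0,0,0,0,1,0,0,0,0,0,0,0,0,0,0]}}

```text
t: 17.1
tool_pos: [0.4812, 0.0682, 0.2929]
orientation: [-3.035, -0.199, -0.666]
force: [-0.1, 0.1, 0.4]
opening: 0.0005
gripper_force: 0.0
```

```bash
python3 -c "
from h import *
tip()"
```

```text
t 17.1 tip height mm 1.57 offset x,y from bore [16.7  0.9] force tool [ 0.1 -0.1 -0.4] open 0.0005
```

>>> {"method": "drive_tool", "body": {"moves": [0,0,0,1,0,0,0,0,0,0,1,0,0,0,0,0,0,0,0,0,0]}}

```text
t: 17.4
tool_pos: [0.4824, 0.0683, 0.292]
orientation: [-3.035, -0.199, -0.666]
force: [-8.5, -1.2, 7.0]
opening: 0.0003
gripper_force: 5.0
```

```bash
python3 -c "
from h import *
tip()"
```

```text
t 17.4 tip height mm 0.27 offset x,y from bore [17.5  0.9] force tool [ -4.9   0.1 -10. ] open 0.0003
```

>>> {"method": "drive_tool", "body": {"moves": [0,0,0,1,0,0,0,0,0,0,1,0,0,0,0,0,0,0,0,0,0]}}

```text
t: 17.7
tool_pos: [0.4829, 0.0684, 0.2919]
orientation: [-3.036, -0.2, -0.665]
force: [-35.1, -3.6, 31.5]
opening: 0.0001
gripper_force: 21.6
```

```bash
python3 -c "
from h import *
tip()"
```

```text
t 17.7 tip height mm -0.03 offset x,y from bore [17.7  0.9] force tool [-18.9  -1.1 -43.4] open 0.0001
```

>>> {"method": "drive_tool", "body": {"moves": [0,0,0,-8,0,0,0,0,-17,0,0,0,0,0,0,-18,0,0,0,0,0,0,0,0,2,0,0,0,0,0,0,2,0,0,0,0,0,0,1,0,0,0,0,0,0,0,0,0,0]}}

```text
t: 18.4
tool_pos: [0.4514, 0.0642, 0.2783]
orientation: [-3.035, -0.199, -0.668]
force: [-0.5, -0.8, 0.8]
opening: 0.0004
gripper_force: 0.0
```

```bash
python3 -c "
from h import *
tip()"
```

```text
t 18.4 tip height mm 0.74 offset x,y from bore [-16.4   1. ] force tool [-0.2  0.7 -1. ] open 0.0004
```

>>> {"method": "drive_tool", "body": {"moves": [0,0,0,1,0,0,0,0,0,0,0,0,0,0]}}

```text
t: 18.6
tool_pos: [0.4516, 0.0642, 0.2779]
orientation: [-3.035, -0.199, -0.668]
force: [-6.0, -1.3, 6.7]
opening: 0.0008
gripper_force: 4.6
```

```bash
python3 -c "
from h import *
tip()"
```

```text
t 18.6 tip height mm 0.26 offset x,y from bore [-16.4   1. ] force tool [-2.7  0.5 -8.7] open 0.0008
```

>>> {"method": "drive_tool", "body": {"moves": [0,0,0,1,0,0,0,0,0,0,0.5,0,0,0,0,0,0,0,0,0,0]}}

```text
t: 18.9
tool_pos: [0.4521, 0.0643, 0.2777]
orientation: [-3.035, -0.2, -0.667]
force: [-24.3, -3.0, 25.7]
opening: 0.0005
gripper_force: 16.9
```

```bash
python3 -c "
from h import *
tip()"
```

```text
t 18.9 tip height mm -0.09 offset x,y from bore [-16.2   1. ] force tool [-11.4  -0.2 -33.6] open 0.0005
```

>>> {"method": "drive_tool", "body": {"moves": [0,0,0,-10,0,0,0,20,8,0,-20,0,0,0,40,8,0,-20,0,0,0,60,0,0,0,0,0,0,60,0,0,0,0,0,0,60,0,0,0,0,0,0]}}

```text
t: 19.5
tool_pos: [0.445, 0.0635, 0.3264]
orientation: [-3.035, -0.199, -0.664]
force: [-0.3, 0.6, -0.1]
opening: 0.0358
gripper_force: 0.0
```

Run:
```python
from h import *
tip(); c,s=look(.2397)
cv2.imwrite('pics/w7.png',cv2.resize(c['color'][130:290,220:420,::-1],(800,600),interpolation=cv2.INTER_CUBIC))
```

```text
t 19.5 tip height mm 47.2 offset x,y from bore [-2.6  0.8] force tool [-0.2 -0.6 -0. ] open 0.0358
t 19.55 tool_pos [0.4449 0.0635 0.3262] force tool [-0.  -0.7  1.5] open 0.0399
face slope [-0.1673  0.0032] z 0.2409 14 heights proud mm by angle (tool x=0,y=90): [(0, 33, 4.5), (45, 71, 6.4), (90, 129, 8.5), (135, 132, 10.8), (180, 121, 11.3), (225, 135, 10.6), (270, 135, 8.4), (315, 80, 6.1)]
```

View pics/w7.png

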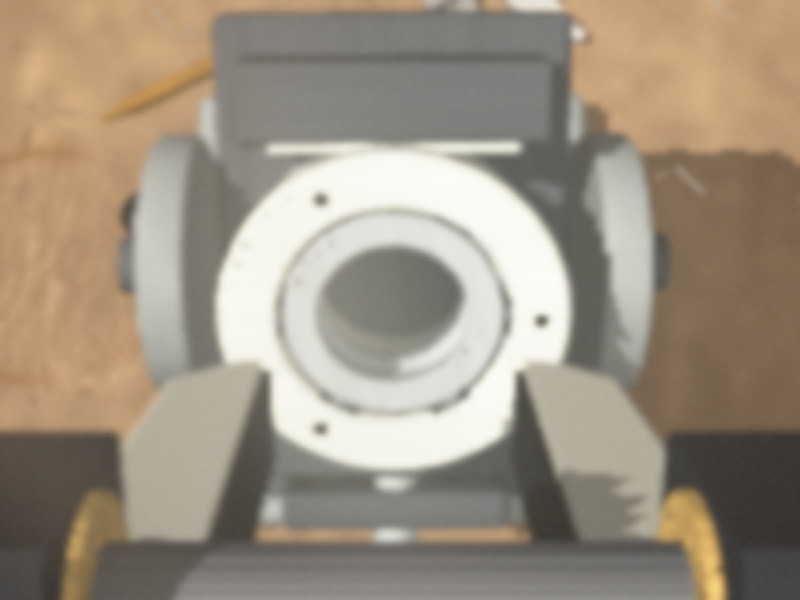

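The cup at (393,310) now looks level with the face. I recheck with the right face depth.

Run:
```python
from h import *
look(.233); look(.233)
```

```text
t 19.6 tool_pos [0.4449 0.0635 0.3262] force tool [-0.1 -0.4 -0.2] open 0.044
face slope [0.0047 0.0011] z 0.2331 2085 heights proud mm by angle (tool x=0,y=90): [(0, 34, 0.6), (45, 72, 0.4), (90, 119, 0.4), (135, 122, 0.5), (180, 115, 0.5), (225, 129, 0.6), (270, 123, 0.5), (315, 80, 0.6)]
t 19.65 tool_pos [0.445  0.0635 0.3264] force tool [-0.1 -0.4  0.5] open 0.0479
face slope [0.0037 0.0006] z 0.2332 2194 heights proud mm by angle (tool x=0,y=90): [(0, 35, 0.5), (45, 69, 0.5), (90, 115, 0.4), (135, 122, 0.5), (180, 122, 0.5), (225, 123, 0.6), (270, 121, 0.3), (315, 79, 0.3)]
```

```bash
sed -i 's/percentile(h\[k\],85)/percentile(h[k],50)/' h.py
python3 - <<'E'
from h import *
look(.233)
E
```

```text
t 19.7 tool_pos [0.445  0.0634 0.3266] force tool [ 0.2 -0.5  0.5] open 0.0516
face slope [0.0043 0.0009] z 0.2334 2243 heights proud mm by angle (tool x=0,y=90): [(0, 44, -0.2), (45, 73, -0.1), (90, 117, -0.3), (135, 123, -0.1), (180, 116, -0.1), (225, 125, -0.3), (270, 121, -0.1), (315, 84, -0.2)]
```

>>> {"method": "drive_tool", "body": {"moves": [60,0,0,-30,0,0,0,60,0,0,-30,0,0,0,60,0,0,0,0,0,0,60,0,0,0,0,0,0]}}

```text
t: 20.1
tool_pos: [0.4205, 0.0601, 0.3826]
orientation: [-3.034, -0.198, -0.67]
force: [-0.2, 0.2, -0.7]
opening: 0.0596
gripper_force: 0.0
```

The rim is flush all round to within the depth noise, so I hand the job in.

```bash
python3 -c "
from plant import robot
print(robot.close_job())"
```

```text
the job is handed in; nothing more can be done
None
```

The bearing cup is fully home: its rim measured flush with the end bell's face all round, to within about 0.3 mm. I tapped it down on alternate sides and handed the job in at about 20 s; the larger ring, hammer, parts box and loupe were not touched.

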